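Set up the drilling jig for a gate bar

ROBOT

A 6-joint arm with a two-finger parallel gripper is mounted at the origin on the work surface. World frame = base frame: x ahead of the robot, y to its left, z up, the work surface at z = 0. Lengths are in m, angles in rad, forces in N, time in s.
With the tool pointing down it reaches from about 0.425 to 0.95 m from the base axis. Payload 14.7 kg.
Tool frame: the origin (TCP) lies at the very end of the fingers, on their centre line; the grasp point (between the pads) lies 19 mm behind it; z points along the fingers, y is the line along which they close (so a half turn about z gives the same grasp; the last joint's range is limited). The gripper opens to 85 mm and grips with 20 to 120 N. Pads are 22 mm wide; open, the fingers measure 114 mm over their backs; the gripper's body (76 mm by 85 mm) begins 54 mm behind the grasp point. The pads swing forward as they close: fully open they stand 13 mm farther back than shut.
Start: joints at [-1.223, 0.48, 1.596, -0, 1.065, -0.047], TCP at [0.25, -0.6, 0.231] pointing down, gripper open.
Joint ranges: [-2.75, 2.75], [-0.82, 2.05], [0.23, 2.67], [-1.56, 4.7], [0.09, 2.69], [-2.92, 2.92]. Speed limits (rad/s): [1.89, 1.89, 2.39, 3.01, 3.01, 3.01].

INTERFACE

Orientations are given as a unit quaternion [x, y, z, w].
In Python, from cell import env, get_image gives the robot as it stands.
- The arm moves only by the shell command python3 -m handwheel 'ROWS' [FORCE]. ROWS is JSON, a list of rows, each a list of 3 entries, a list of its own where there are three numbers: the shift along the tool's x, y, z in mm, then the turn, a rotation vector about the tool's x, y, z in degrees, then the gripper's target within -1 to 1 (fully open at 1, half-way at 0, shut at -1). In form: [[[dx, dy, dz], [ax, ay, az], claw], ...]. A call has 1 to 12 rows; each row shifts and turns the commanded pose from where the row before left it, along the tool's axes as they then stand; what a row does not reach is not made up. A row lasts 1/12 s, in which the tool goes at most 41.7 mm and 7.16 degrees, less where a joint would pass 70% of its speed; a pose out of reach is approached as far as the arm can. A call is refused whole if a number of a shift passes 41.7 or a number of a turn 7.16, either way. A call with a gripper value outside its range is refused whole. The fingers move at their own pace and stop on an object; FORCE is the grip in N (left out, the last holds). Time passes only in rows, so rows that do not move let the fingers close. It gives the time, the measured TCP pose, the force, the opening and the grip force at its end, in the units of the state.
- env.observe(): the state, without advancing time (a new reading comes with each control period).
- get_image(name): name is "side" or "top" or "wrist"; returns a dict with "image" (420x560x3 uint8, red, green, blue), "depth" (420x560 float32, m along the optical axis (not along the pixel's ray), 0 where there is no reading), "fx", "fy", "cx", "cy" (pixels), "xyz" and "orientation" of the camera in the world; the wrist camera has in their place "T_tool_cam" (4x4, takes a point from camera to tool coordinates, whose origin is the TCP and whose axes are the flange's). Camera axes: x right, y down, z forward; pixel columns grow to the right and rows downward; lengths in m; the calibration is good to about 2 mm. The wrist camera is an equidistant fisheye: a pixel r from the principal point sees the ray r / f radians off the axis. A picture is of the moment at which its call begins: read the wrist's pose just before it.
- env.finish_job(): hands the job in; it is judged then, once.
The state is a dict: "time": time; "joint_positions": joint angles; "joint_velocities": joint speeds; "joint_torque": joint torques, N m; "tcp_pos": TCP position; "tool_rot": TCP orientation; "wrist_force": force on the tool from outside, world axes, zero at the start; "torque": the same for the moment, N m; "finger_gap": finger opening in m; "grasp_force": force on a finger pad.
Only numpy, scipy, OpenCV 4.12 (cv2) and the standard library are available. Lean on these libraries where they do the work, as an engineer would, in place of code of your own. Each camera call takes 0.05 s, during which the arm holds its last target. There are 200 camera calls.

TASK

Set up the drilling jig, in this order. First crank the selector wheel until its yellow sector is centred in the window and fills it; next swing the red prop leg up and over until it snaps against its stop; then pick up the square bar and lay it, without dropping it, across the fixed rest and the prop, centred on the bed and lying down inside both saddles. Let go of everything, and leave the other things on the bench where they are.

Things in the scene. Friction and masses are not known exactly. Their poses are not given: they have to be found in the camera images.
- head: Selector head, fixed: green square housing 170 x 170 mm, 54 mm high, grey cover. Origin under its centre, on the table; x axis from the wheel's axis to the window, z up. Under the cover lies a level wheel of six 60 degree colour sectors, one showing in the window; a steel crank arm (top 70 mm up) on its shaft carries a black knob. It stands left or right of the bed.
- wheel_axis (a point): Point on the wheel's vertical axis, 92 mm above the table (same height as crank_knob).
- window (a point): Centre of the window, a hole 24 x 30 mm with a white frame in the cover, 58 mm from the wheel's axis, 50 mm above the table. Fixed to the head.
- yellow (a point): Centre of the yellow sector on the wheel's upper face, 58 mm from the axis; turns with the wheel. Centred when it is straight under the window's centre.
- wheel (a joint): Turning angle of the wheel, rad; 0 (or any whole turn) = yellow centred in the window, grows counter-clockwise seen from above. Turns endlessly both ways, with light friction (0.06 N m), and stays where it is left.
- crank_knob (a point): Centre (92 mm up) of the black crank knob: upright cylinder, 22 mm diameter, 72 to 114 mm above the table, 50 mm from the wheel's axis, exactly opposite yellow. It spins freely on its pin, so it can be pinched and led round a 50 mm radius circle without turning the gripper; nothing else there stands above 70 mm.
- bed: Drilling bed, fixed: grey plate 90 (x) x 220 (y) x 12 mm, origin under its centre; y runs from the fixed rest to the prop's hinge, z up. Fixed rest: a post with a saddle at y = -75 mm. The locked prop's saddle is at y = +75 mm. Saddles are channels along y, 30 mm long, 34 mm wide inside; floors 105 mm, tops of the flared cheeks 130 mm above the table.
- lay_here (a point): Where the middle of the bar must be at the end: mid bed, 117 mm above the table (the bar is then down on both saddle floors). Axes as the bed's.
- prop (a joint): Angle of the red prop leg, rad: 0 = folded flat towards the fixed rest (start), 1.57 = upright, 1.80 = locked, leaning outwards against its stop. A toggle spring pulls it flat below about 1.33 rad and onto the stop above that; swinging it up takes up to about 10 N at the handle.
- prop_hinge (a point): Point on the prop's hinge axis (parallel to the bed's x), 40 mm above the table, at bed y = +60 mm and at the same bed x (+55 mm) as prop_grip.
- prop_grip (a point): Grip point on the prop's black round handle: 14 mm diameter, parallel to the hinge, free from bed x = +24 to +77 mm; the point is at x = +55 mm, 46 mm from the hinge axis. Folded: bed y = +14 mm, 40 mm above the table, outside the plate's edge; swinging up carries it up and towards the bed's +y. It can turn between fingers that stay pointing down.
- bar_mid (a point): Centre of the loose square bar, 200 x 24 x 24 mm, 0.25 to 0.5 kg, aluminium with a brass band near each end, lying on the table (centre 12 mm up). x axis along the bar, z up at the start.
- rosette: Brass rosette 90 mm across; a bystander, not to be moved. Origin at its underside.
- finial: Brass finial 72 mm high; a bystander, not to be moved. Origin at its underside.
- rivet_jar: Glass jar 65 mm high; a bystander, not to be moved. Origin at its underside.
- spanner: Steel spanner 180 mm long; a bystander, not to be moved. Origin at its underside.
- hammer: Hammer 260 mm long; a bystander, not to be moved. Origin at its underside.
- grease_can: Can 80 mm across, 90 mm high; a bystander, not to be moved. Origin at its underside.
- brass_leaf: Brass strip 50 x 160 x 8 mm; a bystander, not to be moved. Origin at its underside.
Things that resemble listed ones, but are neither listed nor needed, are in the scene too. Leave any pink look-alike of the head alone.

How it is judged:
On the way, in this order (a step that is already met when the one before it is completed fails the run):
1. the yellow sector is centred in the window (horizontal distance between yellow and window below 0.011 m), for 0.2 s.
2. the prop leg is locked, with yellow still in the window (horizontal distance between yellow and window below 0.011 m and value of joint prop above 1.68 rad), for 0.2 s.
3. the bar lies in both saddles (all of step 2 and x of bar_mid in the frame of bed between -0.008 and 0.008 m and y of bar_mid in the frame of bed between -0.025 and 0.025 m and z of bar_mid in the frame of bed between 0.111 and 0.123 m and angle between the x axis of bar_mid and the y axis of bed, either way round below 0.08 rad and angle between bar_mid's own x axis and vertical between 1.52 and 1.62 rad), for 0.2 s.
At the end, for the whole second after the job is handed in: Yellow sector centre within 11 mm of the window's centre (seen from above); prop angle above 1.68 rad; bar's centre within 8 mm sideways, 25 mm lengthways and 6 mm in height of lay_here, its long axis within 0.08 rad of the bed's y and within 0.05 rad of level (all of step 3); the robot touches nothing.
It fails at once if a bystander was moved by more than 30 mm (distance of any of rosette, finial, rivet_jar, spanner, hammer, grease_can, brass_leaf from where it was at the start of the episode above 0.03 m).
It fails at once if the bar was dropped (it fell freely, faster than 0.55 m/s, from more than about 15 mm) (linear speed of bar above 0.55 m/s and contact force between bar and the fingers below 0.5 N).
It also fails if it takes over 67 s, if anything falls off the work surface, if the arm or the gripper's body presses on something with over 40 N, if the wrist force passes 120 N, or if a joint passes its speed limit or range.

## Working session

There is one attempt and no reset: what is moved stays moved. The work goes in short steps, Python scripts to look and compute and a shell command to move; the robot and the scene stay as the last step left them, time stands still between calls to the robot, and variables do not carry over. Pictures are saved under pics/ and viewed, at most 13 in all, crops included, and the job is handed in when it is done.

```bash
ls; mkdir -p pics
cat > h.py <<'E'
import numpy as np, cv2
from scipy.spatial.transform import Rotation as R
from cell import env, get_image
def world(c):
    """per-pixel world points from depth, for fixed cameras"""
    d=c["depth"]; v,u=np.mgrid[:d.shape[0],:d.shape[1]]
    p=np.stack([(u-c["cx"])/c["fx"]*d,(v-c["cy"])/c["fy"]*d,d],-1)
    return p@R.from_quat(c["orientation"]).as_matrix().T+np.array(c["xyz"])
def save(n,im): cv2.imwrite("pics/"+n,im[:,:,::-1])
E
python3 - <<'E'
from h import *
for n in ("top","side"):
    c=get_image(n); save(n+"0.png",c["image"]); np.savez(n+"0.npz",**{k:np.array(v) for k,v in c.items()})
    print(n,c["xyz"],c["orientation"],c["fx"],(c["depth"]>0).mean())
print(env.observe())
E
```

```text
pics
top [0.25067904 0.00496237 1.74386325] [-0.7037817   0.70679696 -0.04852191  0.05267824] 530.1258766559678 0.9960501700680272
side [0.31995508 0.86322372 1.11942746] [-0.07837803  0.93597843 -0.34107167  0.03835866] 434.020318711791 0.9959651360544217
{'time': 0.1, 'joint_positions': array([-1.22260611e+00,  4.80745490e-01,  1.59680601e+00, -4.66334002e-05,
        1.06510075e+00, -4.66177247e-02]), 'joint_velocities': array([ 2.33279842e-04, -1.91559123e-03, -8.25799355e-05,  1.21617822e-03,
        8.34464959e-04,  5.60195253e-04]), 'joint_torque': array([ 8.62939251e-04, -9.52255368e+01, -4.31041145e+01, -1.72305176e-04,
        5.21263442e-03, -2.76881826e-05]), 'tcp_pos': array([ 0.24987994, -0.59965397,  0.23075371]), 'tool_rot': array([ 9.80576671e-01,  1.96135439e-01, -9.97454761e-05, -5.20727547e-04]), 'wrist_force': array([ 0.83470096, -0.3171112 ,  0.76456222]), 'torque': array([-0.01386323,  0.03575899, -0.02199297]), 'grasp_force': 0.0, 'finger_gap': 0.08546367198987023}
```

View pics/top0.png

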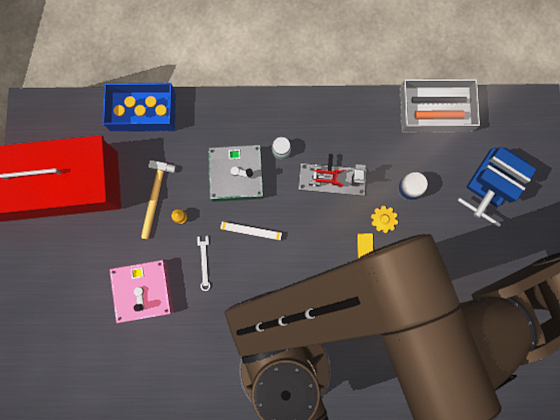

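View pics/side0.png

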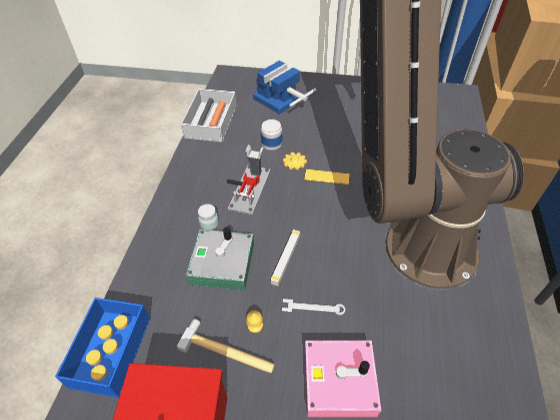

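The top view shows the green head at (236,172), with its window at (235,154) and the knob at about (248,172). The bed is at (333,178), with the fixed rest on the right (about (358,175)), so bed y is roughly world +y. The handle is at about (324,165) and the bar at (252,230). The pink look-alike is at (140,290).

```bash
cat > m.py <<'E'
from h import *
c=dict(np.load("top0.npz")); W=world(c); im=c["image"].astype(int); v,u=np.mgrid[:420,:560]
K=np.array([[c["fx"],0,c["cx"]],[0,c["fy"],c["cy"]],[0,0,1]]); Rm=R.from_quat(c["orientation"]).as_matrix()
def ray(px,z):
    d=Rm@np.linalg.solve(K,np.array([px[0],px[1],1.])); return c["xyz"]+d*(z-c["xyz"][2])/d[2]
def box(u0,v0,u1,v1): return (u>=u0)&(u<=u1)&(v>=v0)&(v<=v1)
Z=W[...,2]; r,g,b=im[...,0],im[...,1],im[...,2]; sat=im.max(-1)-im.min(-1); mx=im.max(-1)
def rect(m,z,name):
    m=cv2.morphologyEx(m.astype(np.uint8),cv2.MORPH_CLOSE,np.ones((3,3)))
    cs=cv2.findContours(m,0,2)[0]; k=max(cs,key=cv2.contourArea)
    p=np.array([ray(q[0],z)[:2] for q in k],np.float32)*1000
    q=cv2.minAreaRect(p); print(name,np.round(q[0],1),np.round(q[1],1),round(q[2],2)); return q
def cen(m,z,name):
    p=ray((u[m].mean(),v[m].mean()),z); print(name,m.sum(),np.round(p*1000,1)); return p
print("table z",np.median(Z[box(200,300,220,320)]),"cover z",np.median(Z[box(215,185,230,195)]),"plate z",np.median(Z[box(303,185,306,188)]))
rect(box(200,135,270,207)&(Z>.03)&(Z<.06),.052,"head")
cen(box(225,146,245,161)&(g>r+60)&(g>b+40),.048,"green window")
k=box(215,150,270,192)&(Z>.09); cen(k,.114,"knob(z>90)")
k=box(215,155,270,192)&(mx<60); cen(k,.1,"knob dark"); print(Z[k].round(3))
rect(box(210,215,290,245)&(Z>.012)&(Z<.04),.024,"bar")
rect(box(295,155,372,200)&(Z>.007)&(Z<.3),.012,"bed")
k=box(305,155,350,192)&(r>g+60)&(r>b+60); cen(k,.05,"red"); print(np.c_[u[k],v[k]].min(0),np.c_[u[k],v[k]].max(0))
k=box(300,155,350,192)&(mx<60); cen(k,.047,"dark handle"); print(np.c_[u[k],v[k],(Z[k]*1000).round()].astype(int).tolist())
k=box(340,155,372,192)&(Z>.09); cen(k,.125,"rest top")
cv2.imwrite("pics/crop.png",np.hstack([cv2.resize(c["image"][140:205,205:270,::-1],(400,400),interpolation=2),cv2.resize(c["image"][145:210,300:365,::-1],(400,400),interpolation=2)]))
E
python3 m.py
```

```text
table z 9.752002722018815e-06 cover z 0.054419772522830145 plate z 0.01287418706379806
head [632.1 157.1] [175.4 170.8] 3.02
green window 56 [695.1 161.8  48. ]
knob(z>90) 51 [619.1 109.8 114. ]
knob dark 103 [618.5  83.  100. ]
[ 0.002  0.006  0.006 -0.002  0.006 -0.    -0.     0.006 -0.003  0.007
  0.009  0.025  0.004  0.004  0.007 -0.001  0.004 -0.006 -0.002 -0.004
  0.004  0.11   0.113  0.111  0.117  0.108  0.115  0.107  0.117  0.118
  0.11   0.001  0.117  0.117  0.113  0.115  0.11   0.123  0.     0.119
  0.116  0.112  0.102  0.12   0.11   0.117  0.002  0.11   0.122  0.116
  0.113  0.112  0.111 -0.003  0.117  0.109  0.119  0.116  0.115  0.103
 -0.002  0.004  0.012  0.106  0.111  0.107  0.106  0.1    0.002 -0.005
  0.094  0.106  0.095 -0.005 -0.001 -0.002  0.006  0.001 -0.001  0.007
 -0.     0.008  0.029 -0.002 -0.006  0.004 -0.001  0.009  0.007  0.006
 -0.005 -0.001 -0.001  0.001 -0.001  0.004 -0.002  0.001 -0.001 -0.
 -0.006  0.008  0.003]
bar [443.1 107.3] [199.5  25.8] 78.9
bed [ 628.4 -164. ] [244.5 142.9] 89.69
red 209 [ 617.4 -150.7   50. ]
[313 169] [344 186]
dark handle 1
[... 1067 characters left out ...]
40, 163, -4], [328, 164, 46], [329, 164, 44], [330, 164, 41], [331, 164, 53], [337, 164, 3], [339, 164, 3], [340, 164, 0], [328, 165, 38], [329, 165, 44], [330, 165, 52], [331, 165, 50], [332, 165, 41], [337, 165, -1], [338, 165, 5], [339, 165, -6], [340, 165, 0], [328, 166, 35], [329, 166, 41], [330, 166, 43], [331, 166, 50], [328, 167, 35], [329, 167, 43], [330, 167, 52], [328, 168, 41], [329, 168, 45], [330, 168, 45], [311, 169, 39], [328, 169, 44], [329, 169, 41], [330, 169, 41], [330, 170, 45], [317, 175, 19], [317, 176, 32], [317, 177, 28], [309, 184, 37], [310, 184, 52], [311, 184, 47], [316, 185, 39], [317, 185, 37], [318, 185, 47], [300, 190, 13]]
rest top 179 [ 609.8 -235.4  125. ]
```

View pics/crop.png

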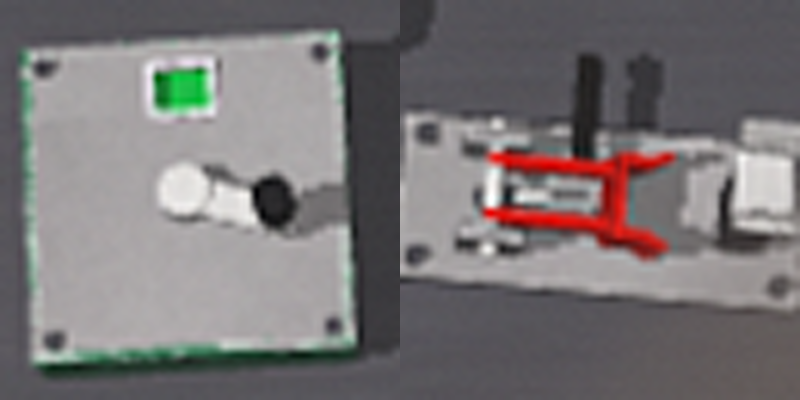

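The crop shows the shaft and knob of the head on the left. On the right, the bed has its prop folded and a handle stub pointing to world +x. I'll move over them now and take a closer look with the wrist camera.

```bash
python3 -m handwheel '[[[0,0,-10],[0,0,6.65],1],[[0,0,-10],[0,0,6.65],1],[[0,0,-10],[0,0,6.65],1],[[0,0,-10],[0,0,6.65],1],[[13.4,-30,-3],[0,0,0],1],[[13.4,-30,-3],[0,0,0],1],[[13.4,-30,-3],[0,0,0],1],[[13.4,-30,-3],[0,0,0],1],[[13.4,-30,-3],[0,0,0],1],[[13.4,-30,-3],[0,0,0],1],[[13.4,-30,-3],[0,0,0],1],[[13.4,-30,-3],[0,0,0],1]]' 40
python3 -m handwheel '[[[13.4,-30,-3],[0,0,0],1],[[13.4,-30,-3],[0,0,0],1],[[13.4,-30,-3],[0,0,0],1],[[13.4,-30,-3],[0,0,0],1],[[13.4,-30,-3],[0,0,0],1],[[13.4,-30,-3],[0,0,0],1],[[13.4,-30,-3],[0,0,0],1],[[13.4,-30,-3],[0,0,0],1],[[13.4,-30,-3],[0,0,0],1],[[13.4,-30,-3],[0,0,0],1],[[13.4,-30,-3],[0,0,0],1],[[13.4,-30,-3],[0,0,0],1]]'
python3 -m handwheel '[[[0,0,0],[0,0,0],1],[[0,0,0],[0,0,0],1]]'
python3 - <<'E'
from h import *
s=env.observe(); c=get_image("wrist"); save("w1.png",c["image"]); c["p"]=s["tcp_pos"];c["q"]=s["tool_rot"]
np.savez("w1.npz",**{k:np.array(v) for k,v in c.items()}); print(c["fx"],c["fy"],c["cx"],c["T_tool_cam"].round(3) if hasattr(c["T_tool_cam"],'round') else c["T_tool_cam"])
E
```

```text
time: 1.1
tcp_pos: [0.3739, -0.3664, 0.2952]
tool_rot: [0.999, -0.035, -0.0, -0.0]
wrist_force: [0.6, 0.2, 0.7]
finger_gap: 0.0857
grasp_force: 0.0
time: 2.1
tcp_pos: [0.5593, -0.0184, 0.3313]
tool_rot: [0.999, -0.035, -0.0, 0.0]
wrist_force: [0.5, -1.1, 0.9]
finger_gap: 0.0849
grasp_force: 0.0
time: 2.27
tcp_pos: [0.5594, -0.0186, 0.3309]
tool_rot: [0.999, -0.033, -0.0, -0.0]
wrist_force: [0.3, 0.4, -1.3]
finger_gap: 0.0853
grasp_force: 0.0
325.19226210127806 325.19226210127806 286.1166471210378 [[ 0.    -0.961 -0.278  0.07 ]
 [ 1.     0.     0.     0.   ]
 [-0.    -0.278  0.961 -0.142]
 [ 0.     0.     0.     1.   ]]
```

View pics/w1.png

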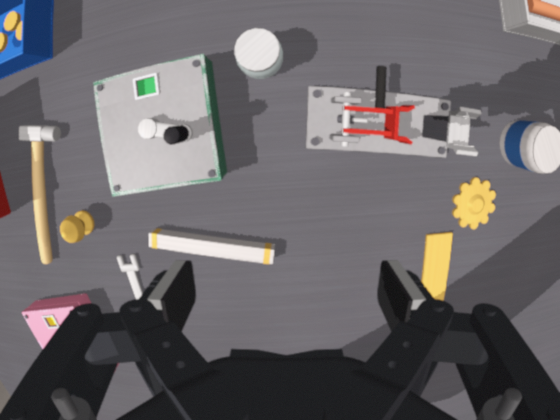

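The wrist view shows the head, with window at (146,86), shaft at (148,128) and knob at (177,134). The bed spans (308,88)-(450,157), with the handle at (380,75-105), the red prop at (345-410,120) and the fixed rest at (440-475,130). The bar runs from (150,238) to (272,254).

```bash
cat > w.py <<'E'
from h import *
def load(n):
    return dict(np.load(n,allow_pickle=True))
def grab(n):
    s=env.observe(); c=get_image("wrist"); save(n+".png",c["image"]); c["p"]=s["tcp_pos"]; c["q"]=s["tool_rot"]; np.savez(n+".npz",**{k:np.array(v) for k,v in c.items()}); return c
class View:
    def __init__(s,c):
        s.c=c; T=np.eye(4); T[:3,:3]=R.from_quat(c["q"]).as_matrix(); T[:3,3]=c["p"]; s.T=T@np.array(c["T_tool_cam"])
        im=c["image"].astype(int); s.r,s.g,s.b=im[...,0],im[...,1],im[...,2]; s.mx=im.max(-1); s.sat=s.mx-im.min(-1)
        s.v,s.u=np.mgrid[:420,:560]; d=s.dirs(s.u,s.v); s.W=(d/d[...,2:]*c["depth"][...,None])@s.T[:3,:3].T+s.T[:3,3]; s.Z=s.W[...,2]
    def dirs(s,u,v):
        a=(u-s.c["cx"])/s.c["fx"]; b=(v-s.c["cy"])/s.c["fy"]; th=np.hypot(a,b)+1e-9
        return np.stack([a/th*np.sin(th),b/th*np.sin(th),np.cos(th)],-1)
    def ray(s,px,z):
        d=s.dirs(np.asarray(px,float)[...,0],np.asarray(px,float)[...,1])@s.T[:3,:3].T
        return s.T[:3,3]+d*((z-s.T[2,3])/d[...,2])[...,None]
    def box(s,a,b,c,d): return (s.u>=a)&(s.u<=c)&(s.v>=b)&(s.v<=d)
    def rect(s,m,z,name,k=5):
        m=cv2.morphologyEx(m.astype(np.uint8),cv2.MORPH_OPEN,np.ones((3,3)));m=cv2.morphologyEx(m,cv2.MORPH_CLOSE,np.ones((k,k)))
        k=max(cv2.findContours(m,0,2)[0],key=cv2.contourArea)
        q=cv2.minAreaRect((s.ray(k[:,0,:],z)[:,:2]*1000).astype(np.float32)); print(name,np.round(q[0],1),np.round(q[1],1),round(q[2],2)); return q
    def cen(s,m,z,name):
        p=s.ray(np.array([s.u[m].mean(),s.v[m].mean()]),z)*1000; print(name,m.sum(),p.round(1)); return p
E
python3 - <<'E'
from w import *
V=View(load("w1.npz")); B=V.box
print("heights: table",np.median(V.Z[B(300,190,380,230)]),"cover",np.median(V.Z[B(120,150,150,170)]),"plate",np.median(V.Z[B(320,140,330,150)]))
V.rect(B(80,45,230,205)&(V.mx>120)&(V.sat<40)&(V.Z>.035)&(V.Z<.075),.054,"cover",9)
m=B(130,70,165,102)&(V.mx>215)&(V.sat<40)&(V.Z<.065); V.rect(m,.054,"window frame",9)
V.cen(B(130,70,165,102)&(V.g>V.r+60)&(V.g>V.b+50),.045,"green")
V.cen(B(130,110,165,145)&(V.mx>205)&(V.Z>.06),.078,"shaft top")
V.cen(B(160,115,200,150)&(V.mx<60)&(V.Z>.1),.114,"knob top"); V.cen(B(160,115,200,150)&(V.mx<60)&(V.Z>.06),.095,"knob all")
V.rect(B(140,220,285,270)&(V.Z>.015)&(V.Z<.04),.024,"bar",9)
V.rect(B(300,75,465,165)&(V.mx>90)&(V.Z>.006)&(V.Z<.02),.012,"plate",31)
h=V.rect(B(365,55,395,115)&(V.mx<60)&(V.Z>.025),.047,"handle")
print("screws bed",(V.ray([[318,93],[317,144],[444,152]],.012)[:,:2]*1000).round(1).tolist())
print("screws head",(V.ray([[196,63],[103,83],[117,187],[211,179]],.054)[:,:2]*1000).round(1).tolist())
c=load("w1.npz")["image"]
cv2.imwrite("pics/c2.png",np.hstack([cv2.resize(c[45:205,80:230,::-1],(400,426),interpolation=2),cv2.resize(c[60:170,300:490,::-1],(400,232),interpolation=2)[:0].reshape(0,400,3) if 0 else cv2.copyMakeBorder(cv2.resize(c[60:170,300:490,::-1],(400,232),interpolation=2),0,194,0,0,0)]))
E
```

```text
heights: table -0.0006869654868457697 cover 0.053433221788913465 plate 0.011104184091344727
cover [634.1 157.4] [170.7 171.2] 2.95
window frame [679.3 155.1] [ 3.6 10.8] 1.15
green 248 [693.6 164.5  45. ]
shaft top 389 [632.7 149.8  78. ]
knob top 184 [622.8 103.4 114. ]
knob all 253 [622.4 107.   95. ]
bar [445.8 106.8] [199.1  28.6] 79.13
plate [ 617.5 -161.6] [219.5  90.1] 84.44
handle [ 666.6 -150.9] [11.7 53. ] 83.48
screws bed [[661.0, -70.5], [588.5, -65.0], [570.6, -263.1]]
screws head [[712.1, 87.7], [709.5, 229.6], [557.2, 226.5], [556.1, 81.5]]
```

View pics/c2.png

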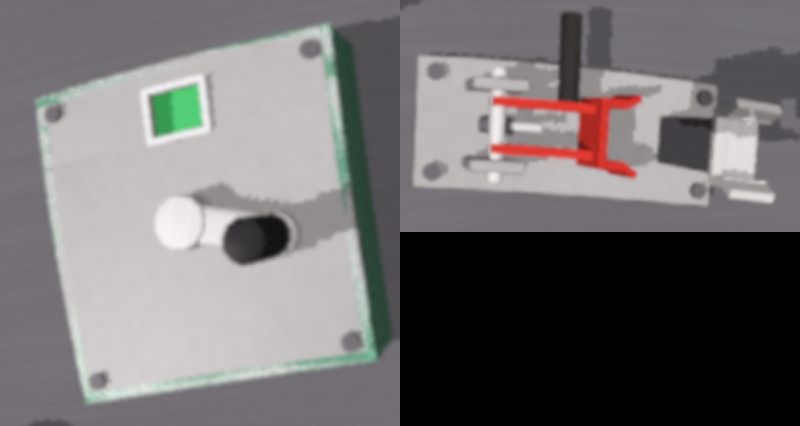

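```bash
python3 - <<'E'
from w import *
V=View(load("w1.npz")); 
c=np.array([[437,70],[432,171],[703,97],[698,189]]); p=np.c_[300+c[:,0]*190/400,60+c[:,1]*110/232]; q=V.ray(p,.012)[:,:2]*1000
print("bed screws",q.round(1).tolist(),q.mean(0).round(1)); d=q[:2].mean(0)-q[2:].mean(0); print("y axis deg",np.degrees(np.arctan2(d[1],d[0])))
c=np.array([[53,112],[311,48],[351,341],[99,380],[176,108],[180,222]]); p=np.c_[80+c[:,0]*150/400,45+c[:,1]*160/426]; q=V.ray(p,.054)[:,:2]*1000
print("head screws",q[:4].round(1).tolist(),q[:4].mean(0).round(1),"frame",q[4].round(1),"shaft@70",(V.ray(p[5],.07)*1000).round(1))
E
python3 -m handwheel '[[[8.8,-21.6,-0],[0,0,0],1],[[8.8,-21.6,30],[0,0,0],1],[[8.8,-21.6,30],[0,0,0],1],[[8.8,-21.6,30],[0,0,0],1],[[8.8,-21.6,30],[0,0,0],1],[[8.8,-21.6,30],[0,0,0],1],[[0,0,26],[0,0,0],1],[[0,0,26],[0,0,0],1],[[0,0,25],[0,0,0],1],[[0,0,25],[0,0,0],1],[[0,0,0],[0,0,0],1]]'
python3 - <<'E'
from w import *
V=View(grab("w2"))
E
```

```text
bed screws [[669.3, -391.2], [588.8, -385.8], [689.8, -834.5], [586.2, -829.9]] [ 633.5 -610.4]
y axis deg 91.15702784348258
head screws [[704.7, 235.4], [711.9, 86.8], [564.0, 79.7], [556.1, 226.5]] [634.2 157.1] frame [692.8 160.8] shaft@70 [633.7 157.1  70. ]
time: 3.23
tcp_pos: [0.6174, 0.1038, 0.0748]
tool_rot: [0.999, -0.035, -0.004, 0.001]
wrist_force: [-1.3, 0.2, -0.6]
finger_gap: 0.085
grasp_force: 0.0
```

View pics/w2.png

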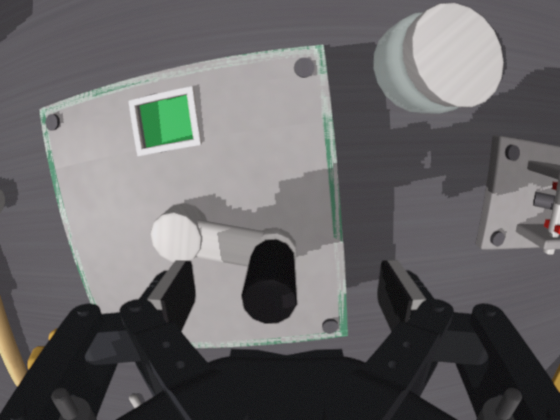

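The wrist view shows the knob, with its top at about (270,300), standing between the open fingers near the centre line x=286. I'll close on it now.

```bash
python3 -m handwheel '[[[0,0,-2],[0,0,0],1],[[0,0,0],[0,0,0],-1],[[0,0,0],[0,0,0],-1],[[0,0,0],[0,0,0],-1],[[0,0,0],[0,0,0],-1],[[0,0,0],[0,0,0],-1],[[0,0,0],[0,0,0],-1]]' 40
```

```text
time: 3.87
tcp_pos: [0.6229, 0.1083, 0.0828]
tool_rot: [0.999, -0.035, 0.002, -0.002]
wrist_force: [1.9, 23.1, 5.3]
finger_gap: 0.0208
grasp_force: 39.5
```

Run:
```python
from w import *
a=np.radians(np.linspace(-102.8,-176.5,13)); p=np.c_[634+50*np.cos(a),157.2+50*np.sin(a)]; d=np.diff(p,axis=0)
y=np.radians(-4); print(np.c_[d@[np.cos(y),np.sin(y)],d@[np.sin(y),-np.cos(y)]].round(1).tolist())
```

```text
[[-5.2, -1.1], [-5.1, -1.7], [-4.9, -2.2], [-4.6, -2.7], [-4.3, -3.2], [-3.9, -3.6], [-3.5, -4.0], [-3.1, -4.4], [-2.6, -4.7], [-2.1, -4.9], [-1.5, -5.1], [-1.0, -5.3]]
```

```bash
python3 -m handwheel '[[[-5.2,-1.1,0],[0,0,0],-1],[[-5.1,-1.7,0],[0,0,0],-1],[[-4.9,-2.2,0],[0,0,0],-1],[[-4.6,-2.7,0],[0,0,0],-1],[[-4.3,-3.2,0],[0,0,0],-1],[[-3.9,-3.6,0],[0,0,0],-1],[[-3.5,-4,0],[0,0,0],-1],[[-3.1,-4.4,0],[0,0,0],-1],[[-2.6,-4.7,0],[0,0,0],-1],[[-2.1,-4.9,0],[0,0,0],-1],[[-1.5,-5.1,0],[0,0,0],-1],[[-1,-5.3,0],[0,0,0],-1]]' 
python3 -m handwheel '[[[0,0,0],[0,0,0],-1],[[0,0,0],[0,0,0],-1]]'
```

```text
time: 4.87
tcp_pos: [0.5809, 0.1511, 0.0827]
tool_rot: [0.999, -0.035, -0.001, 0.0]
wrist_force: [-13.8, -4.2, 28.8]
finger_gap: 0.0208
grasp_force: 41.7
time: 5.03
tcp_pos: [0.5808, 0.1516, 0.0827]
tool_rot: [0.999, -0.034, -0.001, 0.0]
wrist_force: [-12.7, -0.4, 28.2]
finger_gap: 0.0209
grasp_force: 41.7
```

```bash
python3 -m handwheel '[[[1,-2.5,-1],[0,0,0],-1],[[0,0,-1],[0,0,0],-1],[[0,0,0],[0,0,0],0.2],[[0,0,0],[0,0,0],1],[[0,0,0],[0,0,0],1],[[0,0,0],[0,0,0],1],[[0,0,-25],[0,0,0],1],[[0,0,-35],[0,0,0],1],[[-8,0,-35],[0,0,0],1],[[-8,0,-35],[0,0,0],1],[[-8,0,0],[0,0,0],1],[[0,0,0],[0,0,0],1]]'
python3 - <<'E'
from w import *
V=View(grab("w3")); B=V.box; m=(V.r>180)&(V.g>150)&(V.b<100)
n,l,st,ce=cv2.connectedComponentsWithStats(m.astype(np.uint8))
for i in range(1,n):
    if st[i,4]>40: print(ce[i].round(1),st[i],(V.ray(ce[i],.045)*1000).round(1))
E
```

```text
time: 6.03
tcp_pos: [0.5593, 0.1557, 0.2156]
tool_rot: [0.999, -0.035, 0.002, -0.0]
wrist_force: [-0.1, 0.2, -0.7]
finger_gap: 0.0854
grasp_force: 0.0
[269.7  52.4] [254  40  32  26 651] [694.2 161.6  45. ]
[134.6 234. ] [129 231  12   7  62] [522.2 326.3  45. ]
[148.3 244.2] [140 234  15  26 175] [509.5 311.6  45. ]
[126.5 259.9] [113 245  27  31 575] [490.9 345.2  45. ]
[540.9 309.3] [528 249  32  84 395] [ 356.1 -215.7   45. ]
```

View pics/w3.png

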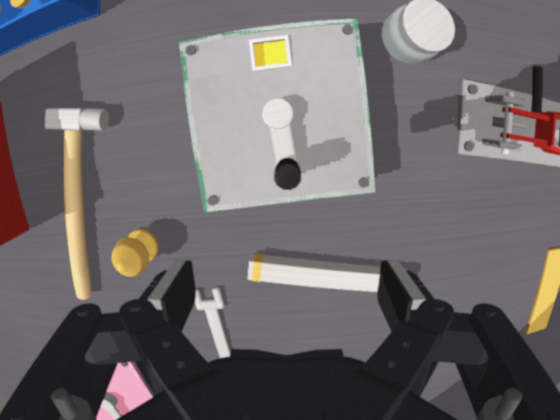

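Yellow fills the window: centroid (270,52) gives world (694,162), and the knob sits directly opposite at (288,172). Next is the prop handle, and I'll re-measure from above it.

```bash
python3 -m handwheel '[[[0,0,0],[0,0,1.6],1],[[15.1,29.6,-5],[0,0,0],1],[[15.1,29.6,0],[0,0,0],1],[[15.1,29.6,0],[0,0,0],1],[[15.1,29.6,0],[0,0,0],1],[[15.1,29.6,0],[0,0,0],1],[[15.1,29.6,0],[0,0,0],1],[[15.1,29.6,0],[0,0,0],1],[[15.1,29.6,10],[0,0,0],1],[[15.1,29.6,20],[0,0,0],1],[[15.1,29.6,25],[0,0,0],1],[[0,0,10],[0,0,0],1]]'
python3 -m handwheel '[[[0,0,0],[0,0,0],1],[[0,0,0],[0,0,0],1]]'
python3 - <<'E'
from w import *
V=View(load("w3.npz")); print("knob",(V.ray([288,175],.114)*1000).round(1)," shaft",(V.ray([277.5,113.5],.07)*1000).round(1))
V=View(load("w1.npz"))
c=np.array([[37,70],[32,171],[303,97],[298,189]]); p=np.c_[300+c[:,0]*190/400,60+c[:,1]*110/232]; q=V.ray(p,.012)[:,:2]*1000
print("bed screws",q.round(1).tolist(),q.mean(0).round(1)); d=q[:2].mean(0)-q[2:].mean(0); print("y axis deg",np.degrees(np.arctan2(d[1],d[0])))
V=View(grab("w4")); print(V.c["p"],V.c["q"])
E
```

```text
time: 7.08
tcp_pos: [0.6809, -0.1593, 0.1484]
tool_rot: [0.999, -0.05, -0.001, 0.0]
wrist_force: [-2.5, -0.3, -0.7]
finger_gap: 0.0852
grasp_force: 0.0
time: 7.25
tcp_pos: [0.6798, -0.1538, 0.1514]
tool_rot: [0.999, -0.049, -0.002, -0.0]
wrist_force: [0.9, 0.6, -0.4]
finger_gap: 0.0856
grasp_force: 0.0
knob [586. 152. 114.]  shaft [633.7 157.7  70. ]
bed screws [[660.8, -69.9], [592.8, -62.6], [641.6, -263.5], [574.4, -258.7]] [ 617.4 -163.7]
y axis deg 84.48118808581283
[ 0.67980575 -0.15377446  0.1513938 ] [ 9.98796887e-01 -4.90095390e-02 -1.62310747e-03 -4.56712064e-04]
```

View pics/w4.png

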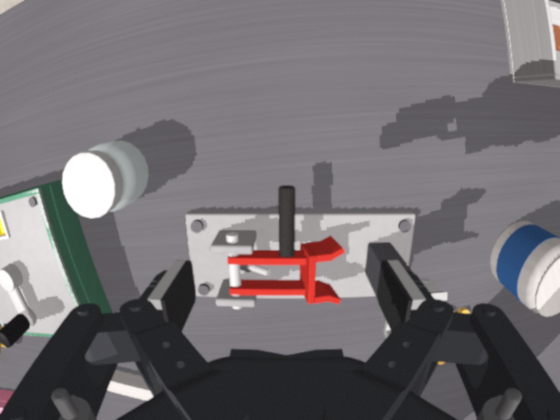

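The handle runs along column 287 from row 188 to 250, which is centred between the fingers. I'll descend and grip it.

```bash
python3 -m handwheel '[[[0,0,30],[0,0,0],1],[[0,0,35],[0,0,0],1],[[0,0,35],[0,0,0],1],[[0,0,25],[0,0,0],1],[[0,0,0],[0,0,0],1],[[0,0,0],[0,0,0],-1],[[0,0,0],[0,0,0],-1],[[0,0,0],[0,0,0],-1],[[0,0,0],[0,0,0],-1],[[0,0,0],[0,0,0],-1],[[0,0,0],[0,0,0],-1],[[0,0,0],[0,0,0],-1]]' 40
python3 - <<'E'
from w import *
# arc 0 -> 1.86 rad about hinge, in tool axes (tool y = -bed y, tool z down)
a=np.linspace(0,1.86,25); y=60-46*np.cos(a); z=46*np.sin(a); print(np.c_[-np.diff(y),-np.diff(z)].round(1).tolist())
E
```

```text
time: 8.3
tcp_pos: [0.6813, -0.154, 0.0295]
tool_rot: [0.999, -0.049, 0.001, 0.0]
wrist_force: [-1.3, 0.6, 9.3]
finger_gap: 0.0122
grasp_force: 38.9
[[-0.1, -3.6], [-0.4, -3.5], [-0.7, -3.5], [-1.0, -3.4], [-1.2, -3.3], [-1.5, -3.2], [-1.7, -3.1], [-2.0, -3.0], [-2.2, -2.8], [-2.4, -2.6], [-2.6, -2.4], [-2.8, -2.2], [-2.9, -2.0], [-3.1, -1.8], [-3.2, -1.5], [-3.3, -1.3], [-3.4, -1.0], [-3.5, -0.8], [-3.5, -0.5], [-3.6, -0.2], [-3.6, 0.1], [-3.5, 0.3], [-3.5, 0.6], [-3.5, 0.9]]
```

```bash
python3 -m handwheel '[[[0,-0.1,-3.6],[0,0,0],-1],[[0,-0.4,-3.5],[0,0,0],-1],[[0,-0.7,-3.5],[0,0,0],-1],[[0,-1,-3.4],[0,0,0],-1],[[0,-1.2,-3.3],[0,0,0],-1],[[0,-1.5,-3.2],[0,0,0],-1],[[0,-1.7,-3.1],[0,0,0],-1],[[0,-2,-3],[0,0,0],-1],[[0,-2.2,-2.8],[0,0,0],-1],[[0,-2.4,-2.6],[0,0,0],-1],[[0,-2.6,-2.4],[0,0,0],-1],[[0,-2.8,-2.2],[0,0,0],-1]]'
```

```text
time: 9.3
tcp_pos: [0.6828, -0.1403, 0.0667]
tool_rot: [0.999, -0.048, 0.001, 0.003]
wrist_force: [-10.8, -40.3, 19.7]
finger_gap: 0.012
grasp_force: 40.4
```

```bash
python3 -m handwheel '[[[0,-2.9,-1],[0,0,0],-1],[[0,-3.1,-0.8],[0,0,0],-1],[[0,-3.2,-1],[0,0,0],-1],[[0,-3.3,-1],[0,0,0],-1],[[0,-3.4,-1],[0,0,0],-1],[[0,-3.5,-0.8],[0,0,0],-1]]'
```

```text
time: 9.8
tcp_pos: [0.687, -0.1204, 0.0757]
tool_rot: [0.999, -0.049, 0.004, 0.002]
wrist_force: [-8.8, -10.8, 39.0]
finger_gap: 0.0121
grasp_force: 44.5
```

```bash
python3 -m handwheel '[[[0,-3.5,-1],[0,0,0],-1],[[0,-3.5,-1],[0,0,0],-1],[[0,-3.6,-0.5],[0,0,0],-1],[[0,-3.5,0],[0,0,0],-1],[[0,-3.5,0],[0,0,0],-1],[[0,-3.5,0],[0,0,0],-1]]'
```

```text
time: 10.3
tcp_pos: [0.6889, -0.0974, 0.0749]
tool_rot: [0.999, -0.048, 0.003, 0.002]
wrist_force: [0.9, -44.3, 7.9]
finger_gap: 0.0125
grasp_force: 44.0
```

```bash
python3 -m handwheel '[[[0,2,0],[0,0,0],-1],[[0,1,0],[0,0,0],0],[[0,0,0],[0,0,0],1],[[0,0,0],[0,0,0],1],[[0,0,0],[0,0,0],1],[[0,0,-15],[0,0,0],1],[[0,0,-40],[0,0,0],1],[[0,0,-40],[0,0,0],1],[[-23,-14,-26],[0,0,0],1],[[-23,-14,-26],[0,0,0],1],[[-23,-14,-26],[0,0,0],1],[[-23,-14,-26],[0,0,0],1]]'
python3 -m handwheel '[[[-23,-14,-26],[0,0,0],1],[[-23,-14,-26],[0,0,0],1],[[0,0,0],[0,0,0],1],[[0,0,0],[0,0,0],1]]'
python3 - <<'E'
from w import *
V=View(grab("w5")); B=V.box
V.rect(B(100,190,330,290)&(V.mx>130)&(V.Z>.015)&(V.Z<.04),.024,"bar",9)
m=(V.mx>150)&(V.Z>.018)&(V.Z<.03)&B(100,190,330,290); print(m.sum())
E
```

```text
time: 11.3
tcp_pos: [0.5985, -0.0327, 0.2729]
tool_rot: [0.999, -0.049, -0.0, -0.0]
wrist_force: [1.0, -0.3, 0.6]
finger_gap: 0.0855
grasp_force: 0.0
time: 11.63
tcp_pos: [0.5568, -0.0002, 0.3258]
tool_rot: [0.999, -0.048, 0.002, -0.0]
wrist_force: [-0.0, -0.4, -0.5]
finger_gap: 0.086
grasp_force: 0.0
bar [445.9 107. ] [199.8  27.8] 79.24
1945
```

View pics/w5.png

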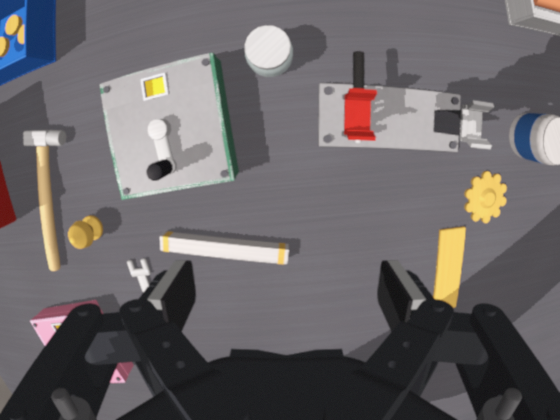

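Yellow is still in the window at (155,87). The prop leg stands up with its saddle at (360,113), the rest's saddle is at (477,120), and the bar runs from (162,242) to (287,254).

```bash
python3 - <<'E'
from w import *
V=View(load("w5.npz"));B=V.box
k=B(335,80,385,142)&(V.r>V.g+60)&(V.Z>.098); V.cen(k,.115,"red saddle"); V.rect(k,.122,"red saddle")
print((V.ray([[361,94],[360,133]],.127)*1000).round(1).tolist(), np.percentile(V.Z[k],[5,25,50,75,95]).round(3))
k=B(455,95,500,150)&(V.mx>150)&(V.sat<40)&(V.Z>.1); V.rect(k,.127,"rest saddle")
E
python3 -m handwheel '[[[0,0,10],[0,0,-7.06],1],[[0,0,10],[0,0,-7.06],1],[[0,0,10],[0,0,-7.06],1],[[0,0,10],[0,0,-7.06],1],[[0,0,10],[0,0,-7.06],1],[[0,0,10],[0,0,-7.06],1],[[0,0,10],[0,0,-7.06],1],[[0,0,10],[0,0,-7.06],1],[[0,0,10],[0,0,-7.06],1],[[0,0,10],[0,0,-7.06],1],[[0,0,10],[0,0,-7.06],1],[[0,0,10],[0,0,-7.06],1]]'
python3 -m handwheel '[[[16.8,-26.3,20],[0,0,0],1],[[16.8,-26.3,20],[0,0,0],1],[[16.8,-26.3,20],[0,0,0],1],[[16.8,-26.3,20],[0,0,0],1],[[16.8,-26.3,20],[0,0,0],1],[[0,0,0],[0,0,0],1],[[0,0,0],[0,0,0],1]]'
python3 - <<'E'
from w import *
V=View(grab("w6")); print(V.c["p"],V.c["q"])
m=(V.mx>110)&(V.Z>.017)&(V.Z<.032)&V.box(130,0,440,330); V.rect(m,.024,"bar",5)
E
```

```text
red saddle 1421 [625.  -86.4 115. ]
red saddle [624.9 -86.5] [35.1 56.4] 84.62
[[646.1, -88.2, 127.0], [604.6, -83.9, 127.0]] [0.103 0.104 0.105 0.125 0.129]
rest saddle [ 605.4 -228.7] [43.3 44.4] 88.25
time: 12.68
tcp_pos: [0.5567, -0.0016, 0.2018]
tool_rot: [0.769, 0.639, -0.001, -0.001]
wrist_force: [1.1, 0.1, -0.2]
finger_gap: 0.0854
grasp_force: 0.0
time: 13.27
tcp_pos: [0.4415, 0.1065, 0.1019]
tool_rot: [0.77, 0.638, -0.002, -0.001]
wrist_force: [0.5, -0.1, 0.9]
finger_gap: 0.0855
grasp_force: 0.0
[0.44145618 0.10647045 0.10193645] [ 0.77030749  0.63766792 -0.00213357 -0.00120154]
bar [443.9 108.5] [199.3  24.7] 79.11
```

```bash
python3 -m handwheel '[[[2.4,2,25],[0,0,0],1],[[0,0,30],[0,0,0],1],[[0,0,20],[0,0,0],1],[[0,0,12],[0,0,0],1],[[0,0,5],[0,0,0],1],[[0,0,2],[0,0,0],1],[[0,0,0],[0,0,0],1],[[0,0,0],[0,0,0],0],[[0,0,0],[0,0,0],-1],[[0,0,0],[0,0,0],-1],[[0,0,0],[0,0,0],-1],[[0,0,0],[0,0,0],-1]]' 70
python3 -m handwheel '[[[0,0,0],[0,0,0],-1],[[0,0,0],[0,0,0],-1]]'
```

```text
time: 14.32
tcp_pos: [0.446, 0.1082, 0.0104]
tool_rot: [0.771, 0.637, 0.0, 0.0]
wrist_force: [-3.9, 0.8, 0.1]
finger_gap: 0.0255
grasp_force: 0.3
time: 14.48
tcp_pos: [0.4459, 0.1083, 0.0106]
tool_rot: [0.771, 0.637, 0.0, 0.0]
wrist_force: [-4.1, -0.7, 17.9]
finger_gap: 0.0223
grasp_force: 68.3
```

```bash
python3 -m handwheel '[[[0,0,-4],[0,0,0],-1],[[0,0,-10],[0,0,0],-1],[[0,0,-20],[0,0,0],-1],[[0,0,-28],[0,0,0],-1],[[0,0,-28],[0,0,0],-1],[[0,0,-28],[0,0,0],-1],[[0,0,-28],[0,0,-1.8],-1],[[0,0,-28],[0,0,-1.8],-1],[[0,0,-16],[0,0,-1.8],-1],[[0,0,0],[0,0,0],-1]]'
python3 -m handwheel '[[[-8,6,0],[0,0,0],-1],[[-18,14,0],[0,0,0],-1],[[-25,19.5,0],[0,0,0],-1],[[-25,19.5,0],[0,0,0],-1],[[-25,19.5,0],[0,0,0],-1],[[-25,19.5,0],[0,0,0],-1],[[-25,19.5,0],[0,0,0],-1],[[-25,19.5,0],[0,0,0],-1],[[-25,19.5,0],[0,0,0],-1],[[-25,19.5,0],[0,0,0],-1],[[-18,14,0],[0,0,0],-1],[[-9,6.8,0],[0,0,0],-1]]'
python3 -m handwheel '[[[0,0,0],[0,0,0],-1],[[0,0,0],[0,0,0],-1],[[0,0,0],[0,0,0],-1]]'
python3 - <<'E'
from w import *
s=env.observe(); print(s["tcp_pos"],s["tool_rot"],s["finger_gap"])
V=View(grab("w7"))
m=(V.mx>120)&(V.sat<60)&(V.Z>.16)&(V.Z<.24)&V.box(130,0,440,330); V.rect(m,s["tcp_pos"][2]+.0134,"bar in hand",5)
E
```

```text
time: 15.32
tcp_pos: [0.4476, 0.1085, 0.2038]
tool_rot: [0.739, 0.673, 0.002, 0.002]
wrist_force: [0.9, 0.7, -3.8]
finger_gap: 0.0221
grasp_force: 70.1
time: 16.32
tcp_pos: [0.6184, -0.1654, 0.198]
tool_rot: [0.741, 0.672, -0.001, -0.001]
wrist_force: [-0.4, -0.2, -4.7]
finger_gap: 0.0221
grasp_force: 70.0
time: 16.57
tcp_pos: [0.6168, -0.1617, 0.199]
tool_rot: [0.74, 0.673, -0.0, -0.001]
wrist_force: [-0.0, 0.4, -4.1]
finger_gap: 0.0221
grasp_force: 70.0
[ 0.61676793 -0.16165234  0.19897249] [ 7.40055164e-01  6.72545194e-01 -4.88108033e-04 -1.03775087e-03] 0.02207192712622689
bar in hand [ 619. -134.] [113.1  41.7] 84.54
```

View pics/w7.png

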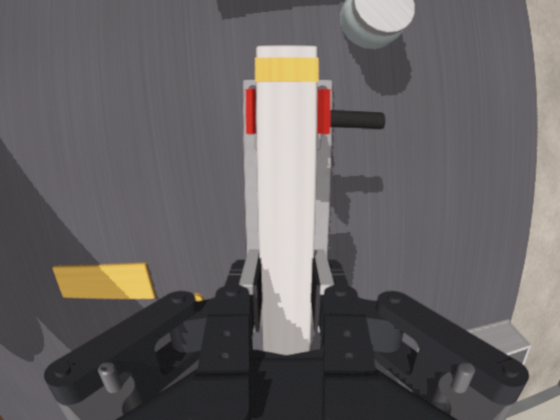

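The held bar lies centred between the red cheeks, at columns 251 and 324 with the bar at 287. I'll lower it now.

```bash
python3 -m handwheel '[[[0,0,12],[0,0,0],-1],[[0,0,22],[0,0,0],-1],[[0,0,20],[0,0,0],-1],[[0,0,12],[0,0,0],-1],[[0,0,6],[0,0,0],-1],[[0,0,4],[0,0,0],-1],[[0,0,2],[0,0,0],-1],[[0,0,0],[0,0,0],-1],[[0,0,0],[0,0,0],-1]]'
python3 -m handwheel '[[[0,0,1],[0,0,0],-1],[[0,0,1],[0,0,0],-1],[[0,0,0],[0,0,0],-1]]'
```

```text
time: 17.37
tcp_pos: [0.6184, -0.1625, 0.1227]
tool_rot: [0.74, 0.673, 0.0, 0.0]
wrist_force: [0.2, 0.6, -4.7]
finger_gap: 0.0218
grasp_force: 69.9
time: 17.62
tcp_pos: [0.618, -0.1624, 0.1202]
tool_rot: [0.74, 0.673, 0.0, 0.0]
wrist_force: [-0.3, 0.4, -3.9]
finger_gap: 0.0221
grasp_force: 69.9
```

```bash
python3 -m handwheel '[[[0,0,1],[0,0,0],-1],[[0,0,1],[0,0,0],-1],[[0,0,0],[0,0,0],-1]]'
python3 -m handwheel '[[[0,0,1],[0,0,0],-1],[[0,0,1],[0,0,0],-1],[[0,0,0],[0,0,0],-1]]'
python3 -m handwheel '[[[0,0,0.5],[0,0,0],-1],[[0,0,0],[0,0,0],-1]]'
```

```text
time: 17.87
tcp_pos: [0.6178, -0.1624, 0.1178]
tool_rot: [0.74, 0.673, -0.0, -0.0]
wrist_force: [0.4, 0.1, -4.8]
finger_gap: 0.0221
grasp_force: 69.9
time: 18.12
tcp_pos: [0.6178, -0.1624, 0.1158]
tool_rot: [0.74, 0.673, -0.0, -0.0]
wrist_force: [-0.7, 0.3, -4.2]
finger_gap: 0.0219
grasp_force: 69.9
time: 18.28
tcp_pos: [0.6179, -0.1624, 0.1157]
tool_rot: [0.74, 0.673, -0.0, -0.0]
wrist_force: [-1.4, -0.3, 0.5]
finger_gap: 0.0219
grasp_force: 70.5
```

```bash
python3 -m handwheel '[[[0,0,0.6],[0,0,0],-1],[[0,0,0],[0,0,0],-0.2],[[0,0,0],[0,0,0],0.3],[[0,0,0],[0,0,0],1],[[0,0,0],[0,0,0],1],[[0,0,0],[0,0,0],1],[[0,0,-15],[0,0,0],1],[[0,0,-30],[0,0,0],1],[[0,0,-40],[0,0,0],1],[[0,0,-40],[0,0,0],1],[[0,0,-40],[0,0,0],1],[[0,-20,-30],[0,0,0],1]]'
python3 -m handwheel '[[[0,-30,0],[0,0,0],1],[[0,-30,0],[0,0,0],1],[[0,-20,0],[0,0,0],1],[[0,0,0],[0,0,0],1],[[0,0,0],[0,0,0],1],[[0,0,0],[0,0,0],1]]'
python3 - <<'E'
from w import *
V=View(grab("w8"))
m=(V.mx>110)&(V.Z>.12)&(V.Z<.14)&V.box(100,0,460,340); V.rect(m,.129,"bar wrist",5)
c=get_image("side"); save("s8.png",c["image"]); W=world(c)
for x in (-95,-60,0,60,95):
    q=np.array([617.5+.0958*x,-162.6+.9954*x])/1000; k=(np.hypot(*(W[...,:2]-q).transpose(2,0,1))<.009)&(W[...,2]>.08); print(x,k.sum(),np.median(W[k][:,2]) if k.any() else None)
cv2.imwrite("pics/f.png",np.hstack([cv2.resize(c["image"][110:300,170:360,::-1],(400,400),interpolation=2),cv2.resize(V.c["image"][:,:,::-1],(400,300))[:300].copy() if 0 else cv2.copyMakeBorder(cv2.resize(V.c["image"][:,:,::-1],(400,300)),0,100,0,0,0)]))
E
```

```text
time: 19.28
tcp_pos: [0.6006, -0.1609, 0.3133]
tool_rot: [0.74, 0.673, 0.001, 0.002]
wrist_force: [-0.7, -0.6, 0.8]
finger_gap: 0.0852
grasp_force: 0.0
time: 19.78
tcp_pos: [0.519, -0.153, 0.3102]
tool_rot: [0.74, 0.673, 0.0, 0.0]
wrist_force: [1.1, 0.6, 0.1]
finger_gap: 0.0853
grasp_force: 0.0
bar wrist [ 623.6 -163. ] [198.6  41.2] 84.37
-95 10 0.12873719561956387
-60 21 0.13029323226432654
0 16 0.1297210314900471
60 21 0.12952220567127193
95 37 0.12624157200256692
```

View pics/f.png

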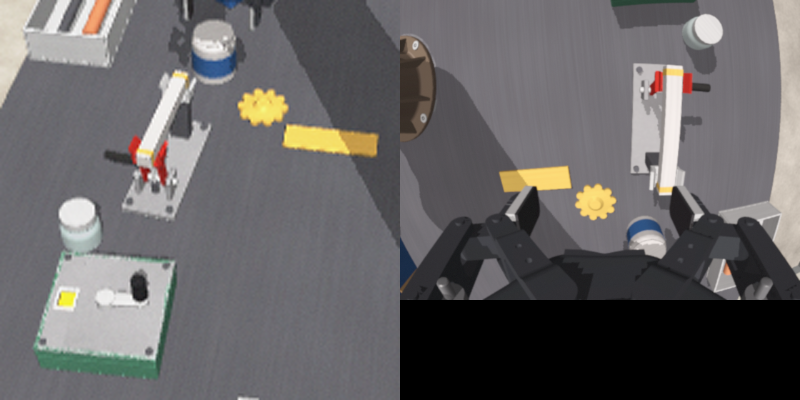

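The bar lies level in both saddles, with its top at about 129 mm, and is centred lengthways. Yellow is in the window and the robot is clear, so I'll hand it in.

```bash
python3 -c "
from cell import env
print(env.finish_job())"
```

```text
the job is handed in; nothing more can be done
None
```

I handed the job in at about 20 s of the 67 s allowed: yellow is centred in the window, the prop is locked, the bar lies level and centred in both saddles, and the gripper is clear of everything, though the hand-in returned no verdict.

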